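Balance a scan-mirror carrier on a domed test pivot

ROBOT

A 6-joint arm with a two-finger parallel gripper is mounted at the origin on the work surface. World frame = base frame: x ahead of the robot, y to its left, z up, the work surface at z = 0. Lengths are in mm, angles in rad, forces in N, time in s.
With the tool pointing down it reaches from about 275 to 750 mm from the base axis. Payload 10.2 kg.
Tool frame: the origin (TCP) lies at the very end of the fingers, on their centre line; the grasp point (between the pads) lies 19 mm behind it; z points along the fingers, y is the line along which they close (so a half turn about z gives the same grasp; the last joint's range is limited). The gripper opens to 85 mm and grips with 20 to 120 N. Pads are 22 mm wide; open, the fingers measure 114 mm over their backs; the gripper's body (76 mm by 85 mm) begins 54 mm behind the grasp point. The pads swing forward as they close: fully open they stand 13 mm farther back than shut.
Start: joints at [1.12, 0.313, 1.498, -0, 1.331, -0.223], TCP at [118.576, 511.44, 231.294] pointing down, gripper open.
Joint ranges: [-2.94, 2.94], [-0.97, 2.17], [0.19, 2.56], [-1.23, 4.37], [0.02, 3.11], [-2.88, 2.88]. Speed limits (rad/s): [2.39, 2.39, 3.01, 3.14, 3.14, 3.14].

INTERFACE

Orientations are given as a unit quaternion [w, x, y, z].
In Python, from rig import ctrl gives the robot as it stands.
- The arm moves only by the shell command python3 -m pendant 'ROWS' [FORCE]. ROWS is JSON, a list that holds one entry, the list of rows, each a list of 5 numbers: the shift along the tool's x, y, z normalised to -1 to 1, where 1 is 200 mm, then the turn about the tool's z normalised to -1 to 1, where 1 is pi rad, then the opening, from 0 (shut) to 1 (fully open). In form: [[[dx, dy, dz, spin, hand], ...]]. A call has 1 to 12 rows; each row is the pose to reach, as a shift and turn from the pose commanded when the call began, along the tool's axes at that moment, turning the shorter way round; what a row does not reach only later rows make up. A row lasts 1/10 s, in which the tool goes at most 50 mm and 8.59 degrees, less where a joint would pass 70% of its speed; a pose out of reach is approached as far as the arm can. A call with a number of a shift or a turn outside -1 to 1 is refused whole. A call with a gripper value outside its range is refused whole. The fingers move at their own pace and stop on an object; FORCE is the grip in N (left out, the last holds). Time passes only in rows, so rows that repeat a pose let the fingers close. It gives the time, the measured TCP pose, the force, the opening and the grip force at its end, in the units of the state.
- ctrl.sense(): the state, without advancing time (a new reading comes with each control period).
- ctrl.capture(name): name is "side" or "top"; returns (picture, depth): 400x640x3 uint8, blue, green, red; 400x640 float32, mm along the optical axis (not along the pixel's ray), 0 where there is no reading.
- ctrl.get_calibration(name): a dict with "K" (3x3 intrinsics, pixels), "origin" and "rotation" of the camera in the world. Camera axes: x right, y down, z forward; pixel columns grow to the right and rows downward; lengths in mm; the calibration is good to about 2 mm. A picture is of the moment at which its call begins. get_calibration takes no time and is no camera call.
- ctrl.finish_job(): hands the job in; it is judged then, once.
The state is a dict: "time_s": time; "joints": joint angles; "dq": joint speeds; "tau": joint torques, N m; "eef_pos": TCP position; "ee_rot": TCP orientation; "force": force on the tool from outside, world axes, zero at the start; "wrist_torque": the same for the moment, N m; "grip_width": opening from 0.0 (shut) to 1.0 (fully open); "grip_force": force on a finger pad.
Only numpy, scipy, OpenCV 4.12 (cv2) and the standard library are available. Lean on these libraries where they do the work, as an engineer would, in place of code of your own. Each camera call takes 0.05 s, during which the arm holds its last target. There are 200 camera calls.

TASK

Check the balance of the scan-mirror carrier: lift the dust cover off the domed pivot stand and stand it upright on the grey square mat. Then lower the carrier gently, without letting it drop, onto the crown of the dome, its round mirror end pointing to the stand's upright scale, so that it balances there by itself, close to level. Do not push the other things on the board about.

Things in the scene. Friction and masses are not known exactly. Their poses are not given: they have to be found in the camera images.
- stand: Domed pivot stand, bolted down. Origin: centre of its underside, on the board. Dark drum 126 mm diameter, 30 mm high; on it a steel hemisphere of 55 mm radius, leaving an 8 mm ledge. +x points to the upright scale: aluminium plate 34 mm wide (y), 8 thick, 115 high, near face 127 mm from the dome's axis, joined to the drum by a bar 30 wide, 10 high. z up.
- crown (a point): The highest point of the dome, on the stand's axis 85 mm above the board; axes as the stand's.
- cover: Dust cover, round, grey, open below, about 150 g: 123 mm outer diameter, 63 high, inside 115 diameter and 59 high; a round black knob (28 diameter, 48 high) stands on its top. Origin: centre of its lower rim; z up. At first it stands on the drum's ledge over the dome (origin 30 mm above the board); lift it 60 mm to clear the crown.
- cover_knob (a point): Centre of the cover's knob, half-way up it: 87 mm above the cover's lower rim.
- mat: Grey square mat fixed to the board, 180 x 180 mm, 3 mm thick. Origin: centre of its underside, on the board.
- carrier: Scan-mirror carrier, loose, about 300 g, 200 mm long, flat on the board: aluminium bar 36 wide, 10 thick along x, round mirror cell (60 diameter) at its +x end, dark steel counterweight (14 x 40) at -x. On its middle a square black grip block, 30 x 30, from 10 to 56 mm above the flat underside. Origin: underside's middle, below the block; z up. See carrier_foot for its balance.
- carrier_grip (a point): Centre of the carrier's grip block, half-way up it: 33 mm above the carrier's underside; axes as the carrier's.
- carrier_foot (a point): Middle of the carrier's flat underside: the point to set on the crown. The centre of mass lies 8 mm above it (within 1 mm sideways). Let go here it stays on the dome; each mm off the crown tilts it by about 1.2 degrees.
- mirror_end (a point): Tip of the carrier's round mirror end, 100 mm along its +x from the grip block's axis, 5 mm above the underside.
- holder_a: Bystander: dark steel post holder 44 mm diameter at the foot, 50 mm high. Origin: centre of its underside.
- post_b: Bystander: steel post, 25 mm diameter, 87 mm high. Origin: centre of its underside.
- lens_mount: Bystander: round lens mount on a foot of 50 x 60 mm, 98 mm high. Origin: centre of its underside.
- rail_piece: Bystander: piece of aluminium rail, 160 x 50 x 24 mm, lying flat. Origin: centre of its underside.
- driver: Bystander: screwdriver lying on the board.
- clamp: Bystander: dark steel table clamp, 90 x 30 mm, 42 mm high. Origin: centre of its underside.
- post_c: Bystander: steel post, 25 mm diameter, 112 mm high. Origin: centre of its underside.
Not all that is in view belongs to the job. Of the things that look like the cover, the larger one is meant.

How it is judged:
By the outcome, as a careful person would: the job done as asked, in the order asked, and still so for the second after the job is handed in, with the robot touching nothing.
It also fails if it takes over 61 s, if anything falls off the work surface, if the arm or the gripper's body presses on something with over 40 N, if the wrist force passes 120 N, or if a joint passes its speed limit or range.

## Working session

There is one attempt and no reset: what is moved stays moved. The work goes in short steps, Python scripts to look and compute and a shell command to move; the robot and the scene stay as the last step left them, time stands still between calls to the robot, and variables do not carry over. Pictures are saved under pics/ and viewed, at most 10 in all, crops included, and the job is handed in when it is done.

```bash
mkdir -p pics; ls; cat > h.py <<'E'
import numpy as np,cv2
from rig import ctrl
def cal(n):
    c=ctrl.get_calibration(n);return np.array(c["K"]),np.array(c["origin"]),np.array(c["rotation"])
def pix(n,u,v,d):
    K,o,R=cal(n);return o+R@(np.linalg.inv(K)@[u,v,1])*d
def ray(n,u,v,z):
    K,o,R=cal(n);r=R@(np.linalg.inv(K)@[u,v,1]);return o+r*(z-o[2])/r[2]
def proj(n,p):
    K,o,R=cal(n);q=K@(R.T@(np.array(p)-o));return q[:2]/q[2]
def cloud(n,d):
    K,o,R=cal(n);v,u=np.mgrid[:400,:640];P=np.stack([u,v,np.ones_like(u)],-1)@np.linalg.inv(K).T*d[...,None]
    return P@R.T+o
E
python3 - <<'E'
from h import *
for n in("side","top"):
    im,d=ctrl.capture(n);cv2.imwrite(f"pics/{n}0.png",im);np.save(n+"0.npy",d);c=cal(n);print(n,c)
print(ctrl.sense())
E
```

```text
pics
side (array([[422.80403893,   0.        , 325.10511359],
       [  0.        , 422.80403893, 190.85497335],
       [  0.        ,   0.        ,   1.        ]]), array([ 391.25027413, -689.52182573,  627.61017763]), array([-0.44385188,  0.89043617, -0.09025967,  0.0444086 ]))
top (array([[381.86382394,   0.        , 317.11888323],
       [  0.        , 381.86382394, 198.2116351 ],
       [  0.        ,   0.        ,   1.        ]]), array([ 384.4029641 ,   16.13875898, 1055.91917656]), array([ 0.0419601 , -0.69820657,  0.71284331, -0.0510035 ]))
{'time_s': 0.1, 'joints': array([ 1.11961439e+00,  3.13411866e-01,  1.49834803e+00,  1.41587991e-05,
        1.33099083e+00, -2.23412509e-01]), 'dq': array([ 0.00012164,  0.00049462, -0.00268477,  0.00188467, -0.00114635,
        0.00119504]), 'tau': array([ 3.64674037e-03, -4.12898970e+01, -2.60142857e+01, -1.55062276e-04,
        2.95730330e-03, -2.60566088e-05]), 'eef_pos': array([118.46347748, 511.23290111, 230.78810668]), 'ee_rot': array([-1.98113495e-04,  1.13640356e-01,  9.93521783e-01, -5.44133828e-04]), 'force': array([-0.01708044, -1.16429663, -0.35311305]), 'wrist_torque': array([-0.02061642, -0.04922389,  0.01996873]), 'grip_force': 0.0, 'grip_width': 1.005766202080347}
```

View pics/top0.png

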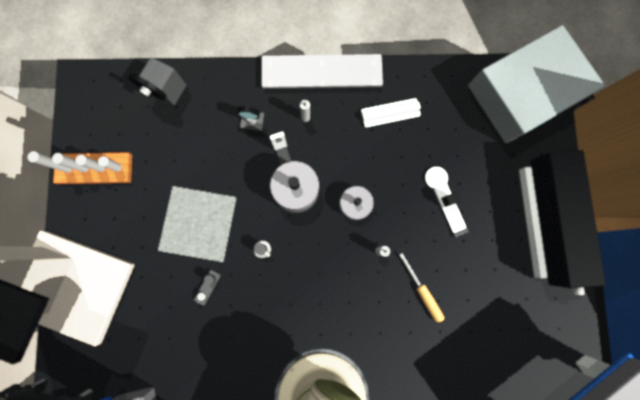

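View pics/side0.png

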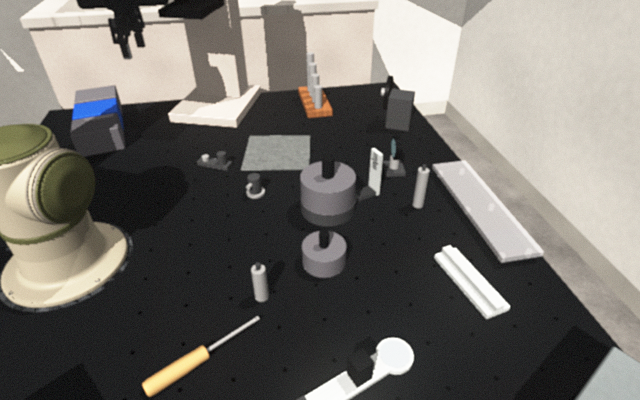

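The top view shows the cover at (295,186) with its scale at (279,140), the mat at (198,223), and the carrier with mirror (437,178), grip (448,200) and tail (458,232). In the side view the cover knob is at (328,168) and the carrier block at (362,357). The rotation is given as a quaternion, so I'll convert it.

```bash
sed -i '1a from scipy.spatial.transform import Rotation as Rn' h.py; sed -i 's/np.array(c\["rotation"\])/Rn.from_quat(np.roll(c["rotation"],-1)).as_matrix()/' h.py
python3 - <<'E'
from h import *
for n,pts in (("top",[(295,183),(295,200),(279,140),(198,223),(437,178),(448,200),(458,232),(357,202)]),("side",[(328,163),(328,182),(277,152),(375,152),(362,350),(362,365),(395,356)])):
    d=np.load(n+"0.npy");P=cloud(n,d)
    print(n,"board",P[300 if n=="top" else 250,380].round(1))
    for u,v in pts: print((u,v),P[v,u].round(1))
im=[cv2.imread(f"pics/{n}0.png") for n in("top","side")]
a=cv2.resize(im[0][125:245,255:475],None,fx=3.4,fy=3.4,interpolation=2); cv2.imwrite("pics/t1.png",a)
b1=im[1][145:225,290:400];b2=im[1][320:400,300:420]
b=np.hstack([cv2.resize(b1,(400,291)),cv2.resize(b2,(400,267+24))]);cv2.imwrite("pics/s1.png",b)
E
```

```text
top board [ 243.9 -162.2    2.7]
(295, 183) [543.9  56.1 139.5]
(295, 200) [508.5  58.8  91.3]
(279, 140) [667.5  98.4  87.7]
(198, 223) [461.4 329.7   3.8]
(437, 178) [ 572.8 -334.6   10.4]
(448, 200) [ 505.  -345.2   54.9]
(458, 232) [ 421.4 -382.4   11.7]
(357, 202) [ 501.6 -100.5   78.9]
side board [627.8 -97.9   1. ]
(328, 163) [547.4  46.5 134.4]
(328, 182) [544.5  32.2  95.2]
(277, 152) [460.8 326.2   2.9]
(375, 152) [669.7 102.  112.8]
(362, 350) [ 517.2 -345.8   56.3]
(362, 365) [ 510.8 -368.9   55.9]
(395, 356) [ 575.6 -340.    12. ]
```

View pics/t1.png

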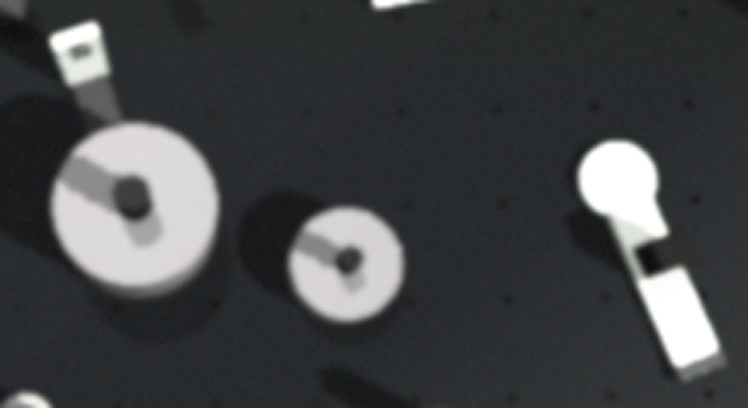

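View pics/s1.png

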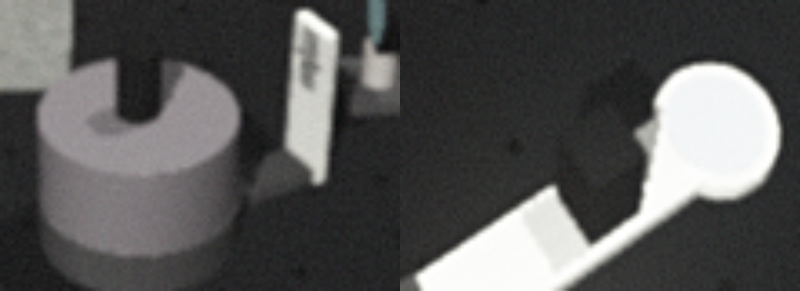

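The enlarged crops show the lid as a disc at about (295,186), the scale up-left of it, and the carrier's mirror end up-left. Next I'll fit centres from the depth clouds of both cameras.

```bash
python3 - <<'E'
from h import *
def reg(P,c,r,z0,z1):
    m=(np.hypot(P[...,0]-c[0],P[...,1]-c[1])<r)&(P[...,2]>z0)&(P[...,2]<z1);return P[m]
def rep(s,q):
    if len(q)<5: print(s,len(q));return
    (c,r)=cv2.minEnclosingCircle(q[:,:2].astype(np.float32))
    rect=cv2.minAreaRect(q[:,:2].astype(np.float32))
    print(s,len(q),"mean",q.mean(0).round(1),"medz",np.median(q[:,2]).round(1),"circ",np.round(c,1),round(r,1),"rect",np.round(rect[0],1),np.round(rect[1],1),round(rect[2],1))
for n in("top","side"):
    P=cloud(n,np.load(n+"0.npy"))
    rep(n+" lid",reg(P,(535,55),80,88,99)); rep(n+" knob",reg(P,(540,55),40,132,146))
    rep(n+" scale",reg(P,(670,100),45,108,122)); rep(n+" mat",reg(P,(460,328),140,2.2 if n=="side" else 2.9,8))
    rep(n+" block",reg(P,(510,-350),50,48,62)); rep(n+" carrier",reg(P,(500,-355),130,7.5,16)); rep(n+" mirror",reg(P,(580,-325),34,7,18))
E
```

```text
top lid 1659 mean [546.2  59.3  93.2] medz 93.2 circ [547.2  59.5] 61.3 rect [547.5  59.4] [120.2 120.4] 0.3
top knob 102 mean [546.3  59.4 140.9] medz 141.1 circ [546.6  59.6] 13.7 rect [546.4  59.6] [26.9 25.2] 87.8
top scale 54 mean [670.3 100.8 114.5] medz 114.9 circ [671.2 101. ] 16.5 rect [670.3 100.8] [ 9.5 32.8] 16.7
top mat 2948 mean [458.  331.3   4.4] medz 4.2 circ [460.  327.9] 139.9 rect [459.2 328.7] [276.5 271.1] 32.7
top block 133 mean [ 507.8 -357.1   55.7] medz 56.0 circ [ 508.5 -357.6] 18.6 rect [ 508.1 -357.7] [29.3 31.5] 20.4
top carrier 830 mean [ 512.2 -356.1   10.6] medz 10.6 circ [ 508.1 -359.5] 99.5 rect [ 508.8 -361.2] [198.8  57.8] 23.3
top mirror 292 mean [ 575.  -331.3   10.6] medz 10.5 circ [ 573.9 -333.7] 29.5 rect [ 576. -332.] [51.1 57.1] 39.2
side lid 1297 mean [547.6  47.6  93.6] medz 93.7 circ [548.9  59.6] 63.7 rect [550.3  57.8] [123.9 119.8] 80.8
side knob 117 mean [549.3  54.8 139.5] medz 141.1 circ [549.6  59.2] 15.3 rect [550.2  57.8] [26.7 25.9] 69.7
side scale 57 mean [673.1  98.9 114. ] medz 114.7 circ [672.1  98.7] 17.9 rect [674.   99.3] [ 9.7 35.7] 16.7
side mat 2385 mean [459.7 325.    4. ] medz 4.0 circ [459.9 328. ] 139.8 rect [458.4 329. ] [273.1 261.1] 54.3
side block 445 mean [ 511.1 -361.5   55.7] medz 56.2 circ [ 512.  -360.1] 20.1 rect [ 511.4 -359.5] [30.2 31. ] 19.9
side carrier 2201 mean [ 527.  -353.9   10.7] medz 10.7 circ [ 508.5 -348.8] 99.6 rect [ 514.5 -362.3] [197.1  59.6] 23.9
side mirror 888 mean [ 577.5 -333.    10.9] medz 10.9 circ [ 576.5 -333.9] 30.7 rect [ 576.7 -332.2] [58.6 54.4] 11.6
```

```bash
cat > g.py <<'E'
import sys
from h import *
s=ctrl.sense();R=Rn.from_quat(np.roll(s["ee_rot"],-1)).as_matrix()
a=list(map(float,sys.argv[1:]))
d=R.T@(np.array(a[:3])-s["eef_pos"])
yaw=np.degrees(np.arctan2(R[1,1],R[0,1]))
print("t",s["time_s"],"pos",s["eef_pos"].round(1),"yaw",yaw.round(2),"F",s["force"].round(1),"w",round(s["grip_width"],3),round(s["grip_force"],1))
print("shift/200:",(d/200).round(4),end=" ")
if len(a)>3: print("spin",round(((yaw-a[3]+90)%180-90)/180,4))
E
python3 g.py 547.5 59.4 231 77
```

```text
t 0.1 pos [118.5 511.2 230.8] yaw 76.95 F [-0.  -1.2 -0.4] w 1.006 0.0
shift/200: [-2.5999e+00 -1.7164e+00  2.0000e-04] spin -0.0003
```

```bash
python3 -m pendant '[[[-0.1,-0.066,0,0,1],[-0.3,-0.198,0,0,1],[-0.5,-0.33,0,0,1],[-0.7,-0.462,0,0,1],[-0.87,-0.572,0,0,1]]]' 40; python3 -m pendant '[[[-0.2,-0.132,0,0,1],[-0.4,-0.264,0,0,1],[-0.6,-0.396,0,0,1],[-0.8,-0.528,0,0,1],[-1,-0.66,0,0,1]]]'; python3 -m pendant '[[[-0.2,-0.132,0,0,1],[-0.4,-0.264,0,0,1],[-0.6,-0.396,0,0,1],[-0.73,-0.483,0,0,1],[-0.73,-0.483,0,0,1],[-0.73,-0.483,0,0,1]]]';python3 g.py 547.5 59.4 99 77
```

```text
time_s: 0.6
eef_pos: [263.3, 358.9, 231.2]
ee_rot: [-0.0, 0.114, 0.994, -0.0]
force: [0.4, 1.1, 0.9]
grip_width: 0.999
grip_force: 0.0
time_s: 1.1
eef_pos: [428.2, 185.2, 231.2]
ee_rot: [-0.0, 0.114, 0.994, 0.0]
force: [0.7, 0.3, 0.8]
grip_width: 0.999
grip_force: 0.0
time_s: 1.7
eef_pos: [547.5, 59.7, 230.7]
ee_rot: [-0.001, 0.114, 0.993, 0.0]
force: [-0.2, -0.3, 0.5]
grip_width: 1.001
grip_force: 0.0
t 1.7 pos [547.5  59.7 230.7] yaw 76.9 F [-0.2 -0.3  0.5] w 1.001 0.0
shift/200: [-0.0011 -0.0013  0.6585] spin -0.0006
```

```bash
python3 -m pendant '[[[0,0,0.15,0,1],[0,0,0.35,0,1],[0,0,0.5,0,1],[0,0,0.6,0,1],[0,0,0.65,0,1],[0,0,0.65,0,1],[0,0,0.65,0,0.3],[0,0,0.65,0,0.1],[0,0,0.65,0,0],[0,0,0.65,0,0],[0,0,0.65,0,0],[0,0,0.65,0,0]]]' 50;python3 -m pendant '[[[0,0,0,0,0],[0,0,0,0,0],[0,0,0,0,0]]]'; python3 g.py 547.5 59.4 180 77
```

```text
time_s: 2.9
eef_pos: [548.0, 59.8, 102.0]
ee_rot: [0.001, 0.114, 0.994, -0.0]
force: [-1.2, 0.5, 6.3]
grip_width: 0.313
grip_force: 49.0
time_s: 3.2
eef_pos: [547.9, 59.9, 101.9]
ee_rot: [0.0, 0.114, 0.994, -0.0]
force: [-1.1, 1.2, 6.0]
grip_width: 0.315
grip_force: 49.0
t 3.2 pos [547.9  59.9 101.9] yaw 76.95 F [-1.1  1.2  6. ] w 0.315 49.0
shift/200: [ 0.0013 -0.0027 -0.3904] spin -0.0003
```

```bash
python3 -m pendant '[[[0,0,-0.03,0,0],[0,0,-0.08,0,0],[0,0,-0.15,0,0],[0,0,-0.23,0,0],[0,0,-0.31,0,0],[0,0,-0.4,0,0],[0,0,-0.5,0,0],[0,0,-0.55,0,0],[0,0,-0.55,0,0],[0,0,-0.55,0,0]]]'; python3 g.py 460 328.5 210 77; python3 - <<'E'
from h import *
im=[]
for n in("top","side"):
    i,d=ctrl.capture(n);np.save(n+"1.npy",d);im.append(i)
cv2.imwrite("pics/l.png",np.hstack([cv2.resize(im[0][80:260,150:400],None,fx=1.6,fy=1.6),cv2.resize(im[1][40:260,210:460],(400,288))]))
E
```

```text
time_s: 4.2
eef_pos: [547.4, 59.9, 210.6]
ee_rot: [-0.001, 0.114, 0.994, -0.0]
force: [0.1, -0.2, -0.8]
grip_width: 0.313
grip_force: 49.2
t 4.2 pos [547.4  59.9 210.6] yaw 76.95 F [ 0.1 -0.2 -0.8] w 0.313 49.2
shift/200: [0.7289 1.2097 0.0038] spin -0.0003
```

View pics/l.png

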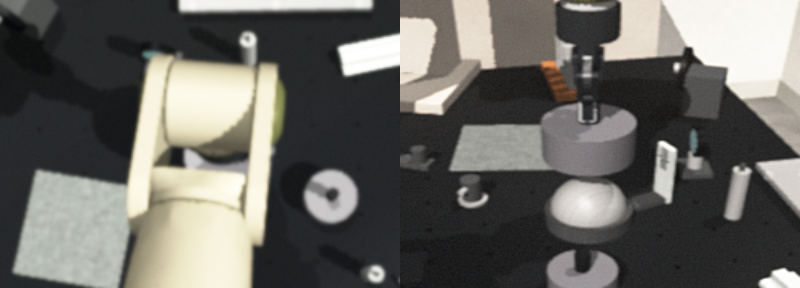

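The cover is lifted and level, with the bare dome below it and the mat clear. Carrying it to the mat.

```bash
python3 -m pendant '[[[0.04,0.06,0,0,0],[0.1,0.16,0,0,0],[0.17,0.28,0,0,0],[0.24,0.4,0,0,0],[0.31,0.52,0,0,0],[0.38,0.64,0,0,0]]]'; python3 -m pendant '[[[0.07,0.12,0,0,0],[0.14,0.24,0,0,0],[0.21,0.36,0,0,0],[0.28,0.46,0,0,0],[0.325,0.54,0,0,0],[0.345,0.57,0,0,0],[0.345,0.57,0,0,0],[0.345,0.57,0,0,0]]]'; python3 g.py 460 328.5 75 77; python3 - <<'E'
from h import *
i,d=ctrl.capture("side");P=cloud("side",d)
m=(np.hypot(P[...,0]-460,P[...,1]-328)<90)&(P[...,2]>60)&(P[...,2]<215);q=P[m]
t=q[(q[:,2]>195)&(q[:,2]<206)];print(len(t),cv2.minEnclosingCircle(t[:,:2].astype(np.float32)))
cv2.imwrite("pics/m.png",i)
E
```

```text
time_s: 4.9
eef_pos: [501.4, 203.6, 210.9]
ee_rot: [-0.0, 0.113, 0.994, -0.0]
force: [0.8, 0.4, -1.6]
grip_width: 0.314
grip_force: 49.3
time_s: 5.7
eef_pos: [461.1, 327.9, 211.1]
ee_rot: [-0.0, 0.114, 0.994, -0.0]
force: [-1.1, -0.7, -0.9]
grip_width: 0.314
grip_force: 49.3
t 5.7 pos [461.1 327.9 211.1] yaw 76.94 F [-1.1 -0.7 -0.9] w 0.314 49.3
shift/200: [0.0059 0.0018 0.6807] spin -0.0003
768 ((465.054443359375, 325.0860290527344), 63.2250862121582)
```

```bash
python3 -m pendant '[[[0,0,0.1,0,0],[0,0,0.25,0,0],[0,0,0.4,0,0],[0,0,0.52,0,0],[0,0,0.6,0,0],[0,0,0.64,0,0],[0,0,0.66,0,0],[0,0,0.67,0,0],[0,0,0.675,0,0],[0,0,0.68,0,0],[0,0,0.68,0,0]]]'; python3 g.py 460 328.5 75 77
```

```text
time_s: 6.85
eef_pos: [461.2, 328.4, 75.6]
ee_rot: [0.0, 0.114, 0.994, 0.0]
force: [-0.1, 0.4, -0.8]
grip_width: 0.318
grip_force: 49.3
t 6.85 pos [461.2 328.4  75.6] yaw 76.95 F [-0.1  0.4 -0.8] w 0.318 49.3
shift/200: [ 0.0059 -0.0011  0.0031] spin -0.0003
```

```bash
python3 -m pendant '[[[0,0,0.003,0,0],[0,0,0.006,0,0],[0,0,0.006,0,0],[0,0,0.006,0,0]]]'; python3 -m pendant '[[[0,0,0.002,0,0],[0,0,0.004,0,0],[0,0,0.004,0,0]]]'
```

```text
time_s: 7.25
eef_pos: [461.2, 328.6, 74.9]
ee_rot: [0.0, 0.114, 0.994, 0.0]
force: [-2.3, -1.2, 5.7]
grip_width: 0.313
grip_force: 50.1
time_s: 7.55
eef_pos: [461.3, 328.6, 74.9]
ee_rot: [0.001, 0.114, 0.994, 0.0]
force: [-6.0, -2.0, 11.7]
grip_width: 0.315
grip_force: 50.5
```

Contact with the mat; I'll open and rise.

```bash
python3 -m pendant '[[[0,0,-0.004,0,0],[0,0,-0.004,0,0.4],[0,0,-0.004,0,0.6],[0,0,-0.004,0,1],[0,0,-0.004,0,1],[0,0,-0.1,0,1],[0,0,-0.3,0,1],[0,0,-0.55,0,1],[0,0,-0.75,0,1],[0,0,-0.75,0,1]]]'; python3 g.py 509.5 -359 220 21.5;  python3 - <<'E'
from h import *
i,d=ctrl.capture("side");P=cloud("side",d)
for lo,hi in((60,71),(108,120)):
    m=(np.hypot(P[...,0]-460,P[...,1]-328)<90)&(P[...,2]>lo)&(P[...,2]<hi);q=P[m];print(len(q),q[:,2].std(),np.median(q[:,2]),cv2.minEnclosingCircle(q[:,:2].astype(np.float32)))
E
```

```text
time_s: 8.55
eef_pos: [462.9, 329.2, 229.0]
ee_rot: [0.005, 0.114, 0.994, 0.003]
force: [0.8, 1.2, 0.1]
grip_width: 1.0
grip_force: 0.0
t 8.55 pos [462.9 329.2 229. ] yaw 76.96 F [0.8 1.2 0.1] w 1.0 0.0
shift/200: [-1.0034 -3.3     0.0331] spin 0.3081
773 1.7844279267469187 66.81547222725612 ((461.8586730957031, 326.12042236328125), 63.87662887573242)
63 2.441239326790832 114.13656180195642 ((462.4555358886719, 326.8461608886719), 15.529548645019531)
```

```bash
python3 -m pendant '[[[-0.05,-0.165,0,0,1],[-0.11,-0.365,0,0,1],[-0.18,-0.595,0,0,1],[-0.25,-0.825,0,0,1]]]'; python3 -m pendant '[[[-0.07,-0.23,0,0,1],[-0.14,-0.46,0,0,1],[-0.21,-0.69,0,0,1],[-0.28,-0.92,0,0,1]]]';  python3 -m pendant '[[[-0.07,-0.23,0,0,1],[-0.14,-0.46,0,0,1],[-0.21,-0.69,0,0,1],[-0.28,-0.92,0,0,1]]]';python3 -m pendant '[[[-0.05,-0.16,0,0.045,1],[-0.1,-0.33,0,0.09,1],[-0.15,-0.5,0,0.13,1],[-0.18,-0.6,0,0.18,1],[-0.193,-0.635,0,0.22,1],[-0.193,-0.635,0,0.26,1],[-0.193,-0.635,0,0.308,1],[-0.193,-0.635,0,0.308,1],[-0.193,-0.635,0,0.308,1]]]'; python3 g.py 509.5 -359 150 21.5;  python3 - <<'E'
from h import *
i,d=ctrl.capture("top");P=cloud("top",d)
def rg(c,r,lo,hi):
    m=(np.hypot(P[...,0]-c[0],P[...,1]-c[1])<r)&(P[...,2]>lo)&(P[...,2]<hi);return P[m].astype(np.float32)
q=rg((547,59),60,50,100);A=np.c_[2*q,np.ones(len(q))];s=np.linalg.lstsq(A,(q**2).sum(1),rcond=None)[0];print("sphere",s[:3],"R",np.sqrt(s[3]+s[:3]@s[:3]),q[:,2].max())
q=rg((670,100),45,108,122);print("scale",q.mean(0))
cv2.imwrite("pics/c.png",i)
E
```

```text
time_s: 9.0
eef_pos: [471.7, 154.8, 221.8]
ee_rot: [-0.001, 0.113, 0.994, -0.0]
force: [1.1, 0.5, -0.6]
grip_width: 1.002
grip_force: 0.0
time_s: 9.4
eef_pos: [484.8, -37.4, 222.0]
ee_rot: [-0.001, 0.114, 0.994, 0.0]
force: [0.5, 0.3, 0.2]
grip_width: 1.001
grip_force: 0.0
time_s: 9.8
eef_pos: [497.9, -229.2, 221.8]
ee_rot: [-0.001, 0.114, 0.994, 0.001]
force: [1.0, 0.6, 1.7]
grip_width: 0.998
grip_force: 0.0
time_s: 10.7
eef_pos: [507.3, -359.7, 222.2]
ee_rot: [-0.001, 0.561, 0.828, 0.0]
force: [0.1, -0.1, 0.0]
grip_width: 0.999
grip_force: 0.0
t 10.7 pos [ 507.3 -359.7  222.2] yaw 21.74 F [ 0.1 -0.1  0. ] w 0.999 0.0
shift/200: [-0.0016  0.0117  0.3612] spin 0.0013
sphere [547.14413272  59.35726188  31.62447072] R 53.59649361382147 86.76952
scale [670.3943  101.07528 114.60045]
```

```bash
python3 -m pendant '[[[0,0.01,0.15,0,1],[0,0.01,0.35,0,1],[0,0.01,0.55,0,1],[0,0.01,0.75,0,1],[0,0.01,0.9,0,1],[0,0.01,0.98,0,1],[0,0.01,1,0,1],[0,0.01,1,0,1]]]'; python3 g.py 509.3 -358.5 17 21.5
```

```text
time_s: 11.55
eef_pos: [509.3, -359.1, 23.2]
ee_rot: [-0.0, 0.562, 0.827, 0.0]
force: [-0.5, -0.3, 0.7]
grip_width: 1.001
grip_force: 0.0
t 11.55 pos [ 509.3 -359.1   23.2] yaw 21.6 F [-0.5 -0.3  0.7] w 1.001 0.0
shift/200: [0.0028 0.001  0.0311] spin 0.0005
```

```bash
python3 -m pendant '[[[0.002,0.001,0.03,0,1],[0.002,0.001,0.03,0,0.6],[0.002,0.001,0.03,0,0.45],[0.002,0.001,0.03,0,0.3],[0.002,0.001,0.03,0,0.2],[0.002,0.001,0.03,0,0],[0.002,0.001,0.03,0,0],[0.002,0.001,0.03,0,0],[0.002,0.001,0.03,0,0],[0.002,0.001,0.03,0,0]]]' 60;  python3 g.py 509.3 -358.5 17 21.5; python3 -m pendant '[[[0,0,-0.02,0,0],[0,0,-0.06,0,0],[0,0,-0.14,0,0],[0,0,-0.25,0,0],[0,0,-0.4,0,0],[0,0,-0.55,0,0],[0,0,-0.67,0,0],[0,0,-0.75,0,0],[0,0,-0.75,0,0],[0,0,-0.75,0,0]]]'; python3 g.py 546.8 59.6 165 18.5;python3 - <<'E'
from h import *
im=[ctrl.capture(n)[0] for n in("top","side")]
cv2.imwrite("pics/g.png",np.hstack([cv2.resize(im[0][120:270,360:560],(400,300)),cv2.resize(im[1][180:400,220:500],(382,300))]))
E
```

```text
time_s: 12.55
eef_pos: [509.6, -359.0, 17.9]
ee_rot: [0.001, 0.563, 0.827, -0.0]
force: [0.2, 0.1, 5.2]
grip_width: 0.344
grip_force: 60.5
t 12.55 pos [ 509.6 -359.    17.9] yaw 21.51 F [0.2 0.1 5.2] w 0.344 60.5
shift/200: [ 0.0027 -0.0007  0.0044] spin 0.0001
time_s: 13.55
eef_pos: [509.0, -358.4, 166.5]
ee_rot: [-0.001, 0.563, 0.827, 0.0]
force: [-1.0, 0.3, -4.9]
grip_width: 0.345
grip_force: 59.7
t 13.55 pos [ 509.  -358.4  166.5] yaw 21.51 F [-1.   0.3 -4.9] w 0.345 59.7
shift/200: [1.8753 0.942  0.0092] spin 0.0167
```

View pics/g.png

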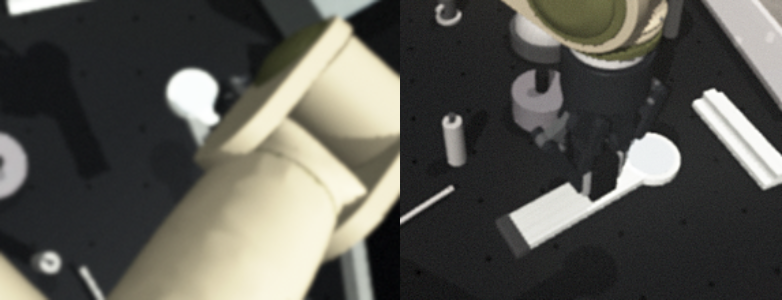

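The carrier is gripped on its block and level in both views. Carrying it over the dome.

```bash
python3 -m pendant '[[[0.05,0.025,0,0,0],[0.13,0.065,0,0,0],[0.24,0.12,0,0,0],[0.37,0.186,0,0,0],[0.5,0.251,0,0,0],[0.63,0.316,0,0,0]]]'; python3 -m pendant '[[[0.13,0.065,0,0,0],[0.26,0.13,0,0,0],[0.39,0.196,0,0,0],[0.52,0.261,0,0,0],[0.65,0.327,0,0,0]]]';  python3 -m pendant '[[[0.13,0.065,0,0.004,0],[0.26,0.13,0,0.008,0],[0.38,0.192,0,0.012,0],[0.48,0.241,0,0.0167,0],[0.55,0.276,0,0.0167,0],[0.58,0.292,0,0.0167,0],[0.594,0.299,0,0.0167,0],[0.594,0.299,0,0.0167,0],[0.594,0.299,0,0.0167,0],[0.594,0.299,0,0.0167,0]]]'; python3 g.py 547.1 59.4 165 18.5
cat > m.py <<'E'
from h import *
# side view: dome sphere, carrier bar, both in the same camera
s=ctrl.sense();im,d=ctrl.capture("side");P=cloud("side",d).astype(np.float32)
cv2.imwrite(f"pics/s{s['time_s']:.2f}.png",im)
T=s["eef_pos"];zt=T[2]-7.5
R=Rn.from_quat(np.roll(s["ee_rot"],-1)).as_matrix();ex=R[:2,1];ex=ex*np.sign(ex[0]);ey=np.array([-ex[1],ex[0]])
def loc(q,c): return np.c_[(q[:,:2]-c)@ex,(q[:,:2]-c)@ey,q[:,2]]
L=loc(P.reshape(-1,3),T[:2])
b=L[(abs(L[:,0])<115)&(abs(L[:,1])<45)&(abs(L[:,2]-zt)<3.5)]
A=np.c_[b[:,:2],np.ones(len(b))];c=np.linalg.lstsq(A,b[:,2],rcond=None)[0]
print("n",len(b),"tilt x,y deg",np.degrees(np.arctan(c[:2])).round(2),"z top at tcp",c[2].round(1),"(expect",round(zt,1),")")
print("x range",np.percentile(b[:,0],[.3,99.7]).round(1))
for x0,x1 in((-85,-25),(-60,-30),(45,100)):
    k=b[(b[:,0]>x0)&(b[:,0]<x1)];print((x0,x1),"y range",np.percentile(k[:,1],[1,99]).round(1))
k=b[b[:,0]>45];cc=cv2.minEnclosingCircle(k[:,:2].copy());print("mirror circ",cc)
q=P.reshape(-1,3);q=q[(np.hypot(q[:,0]-547,q[:,1]-59)<52)&(q[:,2]>45)&(q[:,2]<88)]
from scipy.optimize import least_squares
for f in (None,55):
    r=least_squares(lambda p:np.linalg.norm(q-p[:3],axis=1)-(f or p[3]),[547,59,30,55],loss="soft_l1");print("dome",len(q),r.x.round(1))
E
python3 m.py
```

```text
time_s: 14.25
eef_pos: [521.6, -216.3, 166.7]
ee_rot: [-0.001, 0.563, 0.827, 0.0]
force: [0.7, -0.0, -4.0]
grip_width: 0.344
grip_force: 59.6
time_s: 14.75
eef_pos: [534.6, -71.4, 166.8]
ee_rot: [-0.001, 0.563, 0.827, -0.0]
force: [-0.4, -0.5, -3.6]
grip_width: 0.344
grip_force: 59.6
time_s: 15.75
eef_pos: [547.2, 58.4, 167.3]
ee_rot: [-0.0, 0.585, 0.811, -0.0]
force: [-0.5, -0.4, -3.2]
grip_width: 0.339
grip_force: 59.6
t 15.75 pos [547.2  58.4 167.3] yaw 18.45 F [-0.5 -0.4 -3.2] w 0.339 59.6
shift/200: [0.005  0.001  0.0113] spin -0.0003
n 930 tilt x,y deg [0.18 1.47] z top at tcp 160.1 (expect 159.8 )
x range [-99.4  98.1]
(-85, -25) y range [-19.8  16.9]
(-60, -30) y range [-19.9  16.3]
(45, 100) y range [-31.5  26. ]Traceback (most recent call last):
  File "m.py", line 15, in <module>
    k=b[b[:,0]>45];cc=cv2.minEnclosingCircle(k[:,:2].copy());print("mirror circ",cc)
                      ~~~~~~~~~~~~~~~~~~~~~~^^^^^^^^^^^^^^^^
cv2.error: OpenCV(4.12.0) /io/opencv/modules/imgproc/src/shapedescr.cpp:201: error: (-215:Assertion failed) count >= 0 && (depth == CV_32F || depth == CV_32S) in function 'minEnclosingCircle'
```

```bash
sed -i 's/k\[:,:2\].copy()/k[:,:2].astype(np.float32)/' m.py; echo 'rc=r.x[:2]; print("dome in tcp frame",((rc-T[:2])@ex).round(1),((rc-T[:2])@ey).round(1))' >>m.py; python3 m.py; python3 -c "
import cv2;i=cv2.imread('$(ls -t pics/s1*.png|head -1)');cv2.imwrite('pics/z.png',cv2.resize(i[90:240,240:440],None,fx=4,fy=4,interpolation=2))"
```

```text
n 934 tilt x,y deg [0.15 1.36] z top at tcp 160.1 (expect 159.8 )
x range [-99.8  97.8]
(-85, -25) y range [-19.8  16.4]
(-60, -30) y range [-19.9  16.5]
(45, 100) y range [-31.5  25.9]
mirror circ ((70.51851654052734, -1.9638153314590454), 31.20522117614746)
dome 1148 [549.9  59.5  31.3  54.1]
dome 1148 [550.1  59.9  30.4  55. ]
dome in tcp frame 3.2 0.5
```

View pics/z.png

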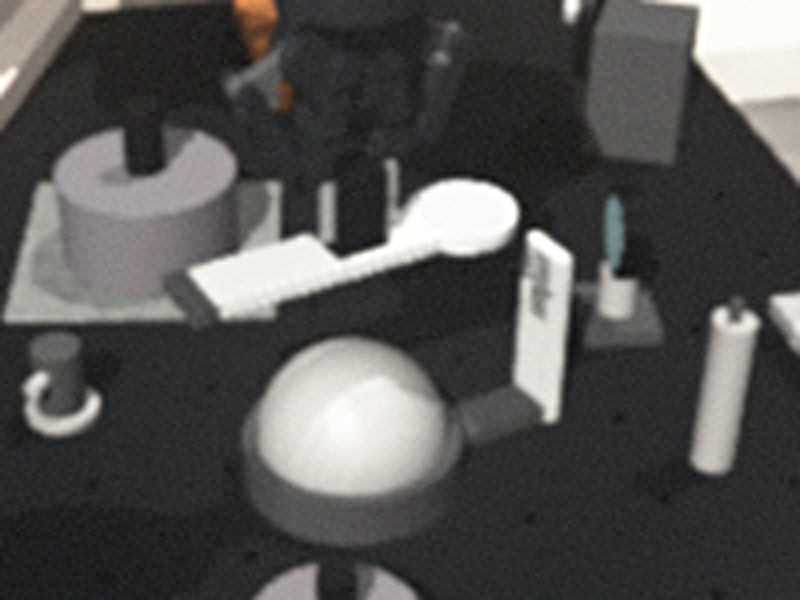

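```bash
python3 -m pendant '[[[0.005,0.0075,0.04,0,0],[0.005,0.0075,0.1,0,0],[0.005,0.0075,0.17,0,0],[0.005,0.0075,0.23,0,0],[0.005,0.0075,0.27,0,0],[0.005,0.0075,0.29,0,0],[0.005,0.0075,0.29,0,0],[0.005,0.0075,0.29,0,0],[0.005,0.0075,0.29,0,0]]]' ; sed -i 's/q\[:,2\]<88/q[:,2]<T[2]-27/' m.py; python3 m.py; python3 g.py 547 59 105; python3 -c "
import cv2;i=cv2.imread('$(ls -t pics/s1*.png|head -1)');cv2.imwrite('pics/z2.png',i)"
i=$(ls -t pics/s1*.png|head -1); python3 -c "
import cv2;i=cv2.imread('$i');cv2.imwrite('pics/z2.png',cv2.resize(i[110:240,260:420],None,fx=4.6,fy=4.6,interpolation=2))"
```

```text
time_s: 16.75
eef_pos: [548.6, 60.5, 109.8]
ee_rot: [0.0, 0.584, 0.812, 0.0]
force: [1.1, -0.1, -4.1]
grip_width: 0.344
grip_force: 59.7
n 892 tilt x,y deg [0.23 0.79] z top at tcp 102.7 (expect 102.3 )
x range [-99.6  98.1]
(-85, -25) y range [-20.   17.3]
(-60, -30) y range [-19.9  17.1]
(45, 100) y range [-31.3  25.7]
mirror circ ((70.33796691894531, -2.629734992980957), 31.010427474975586)
dome 916 [550.   59.3  31.5  54. ]
dome 916 [550.1  59.9  30.4  55. ]
dome in tcp frame 1.3 -1.1
t 16.8 pos [548.6  60.5 109.8] yaw 18.5 F [-0.5  0.6 -3.1] w 0.343 59.7
shift/200: [-0.0046 -0.0097  0.0239]
```

View pics/z2.png

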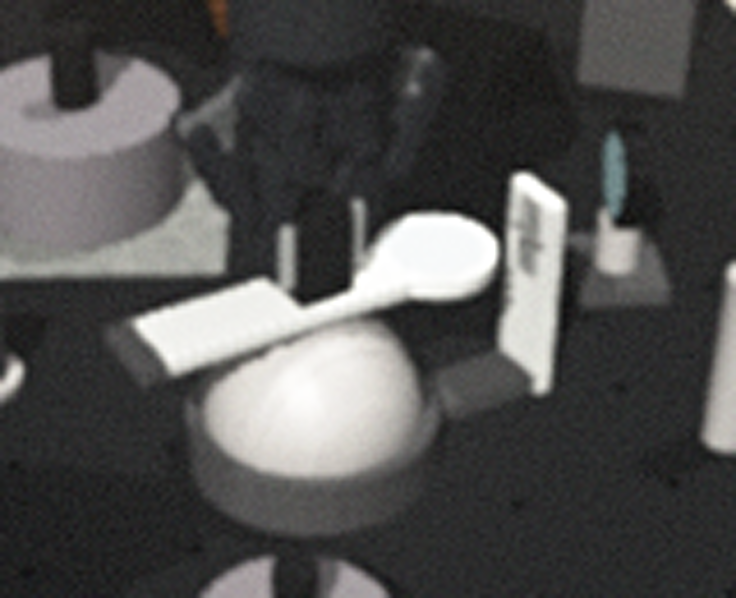

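```bash
python3 -m pendant '[[[0.0015,0.006,0.005,0,0],[0.0015,0.006,0.01,0,0],[0.0015,0.006,0.016,0,0],[0.0015,0.006,0.022,0,0],[0.0015,0.006,0.026,0,0],[0.0015,0.006,0.029,0,0],[0.0015,0.006,0.031,0,0],[0.0015,0.006,0.031,0,0],[0.0015,0.006,0.031,0,0]]]'; python3 g.py 547 59 102.9; python3 -m pendant '[[[0,0,0.002,0,0],[0,0,0.003,0,0],[0,0,0.003,0,0]]]'
```

```text
time_s: 17.7
eef_pos: [549.4, 61.2, 103.1]
ee_rot: [0.0, 0.584, 0.812, 0.0]
force: [0.9, 0.4, -3.5]
grip_width: 0.342
grip_force: 59.7
t 17.7 pos [549.4  61.2 103.1] yaw 18.5 F [ 0.9  0.4 -3.5] w 0.342 59.7
shift/200: [-0.0064 -0.0148  0.0011] time_s: 18.0
eef_pos: [549.4, 61.1, 102.8]
ee_rot: [0.0, 0.584, 0.812, 0.0]
force: [0.1, 0.0, -0.2]
grip_width: 0.343
grip_force: 59.9
```

```bash
python3 -m pendant '[[[0,0,0,0,0.34],[0,0,0,0,0.36],[0,0,0,0,0.38],[0,0,0,0,0.4],[0,0,0,0,0.42],[0,0,0,0,0.44],[0,0,0,0,0.46],[0,0,0,0,0.48],[0,0,0,0,0.5],[0,0,0,0,0.5],[0,0,0,0,0.5],[0,0,0,0,0.5]]]' 20; sed -i 's/<3.5)/<6)/' m.py; python3 m.py|head -4;python3 m.py|head -1; python3 m.py|head -1
```

```text
time_s: 19.2
eef_pos: [549.4, 61.2, 102.5]
ee_rot: [-0.0, 0.584, 0.812, 0.0]
force: [0.2, 0.1, -0.0]
grip_width: 0.499
grip_force: 0.0
n 981 tilt x,y deg [-0.23  2.1 ] z top at tcp 95.4 (expect 95.0 )
x range [-99.5  99. ]
(-85, -25) y range [-20.3  18.2]
(-60, -30) y range [-19.9  17.4]
n 965 tilt x,y deg [-0.16  1.96] z top at tcp 95.4 (expect 95.0 )
n 978 tilt x,y deg [-0.19  2.1 ] z top at tcp 95.3 (expect 95.0 )
```

It balances nearly level with the fingers free. Opening fully and backing straight up.

```bash
python3 -m pendant '[[[0,0,0,0,0.6],[0,0,0,0,0.75],[0,0,0,0,0.9],[0,0,0,0,1],[0,0,-0.05,0,1],[0,0,-0.15,0,1],[0,0,-0.3,0,1],[0,0,-0.5,0,1],[0,0,-0.7,0,1],[0,0,-0.8,0,1],[0,0,-0.8,0,1],[0,0,-0.8,0,1]]]'; sed -i 's/zt=T\[2\]-7.5/zt=95.5/' m.py; python3 m.py|head -4; python3 -m pendant '[[[0,0,0,0,1],[0,0,0,0,1],[0,0,0,0,1],[0,0,0,0,1],[0,0,0,0,1]]]' >/dev/null; python3 m.py|head -1
i=$(ls -t pics/s[12]*.png|head -1); python3 -c "
import cv2;i=cv2.imread('$i');cv2.imwrite('pics/f.png',cv2.resize(i[60:300,180:480],(750,600)))"
```

```text
time_s: 20.55
eef_pos: [549.1, 61.2, 262.4]
ee_rot: [-0.0, 0.584, 0.812, -0.0]
force: [0.2, -0.1, -0.5]
grip_width: 1.0
grip_force: 0.0
n 986 tilt x,y deg [-0.29  1.69] z top at tcp 95.5 (expect 95.5 )
x range [-99.2  97.9]
(-85, -25) y range [-19.5  17.4]
(-60, -30) y range [-19.8  16.2]
n 987 tilt x,y deg [-0.22  1.73] z top at tcp 95.4 (expect 95.5 )
```

View pics/f.png

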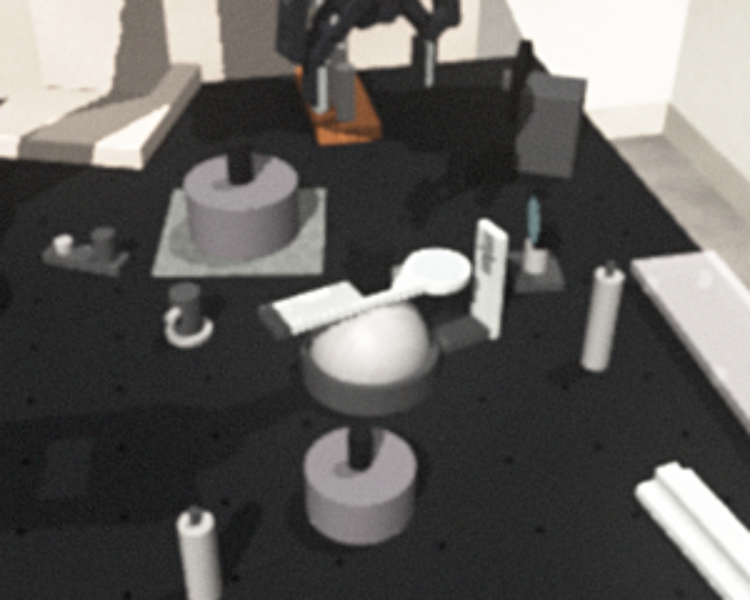

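The cover stands upright on the mat. The carrier balances on the dome, nearly level and steady, with its mirror end pointing to the scale. The gripper is clear of everything, so I'm handing in.

```bash
python3 -c "
from rig import ctrl
print(ctrl.finish_job())"
```

```text
the job is handed in; nothing more can be done
None
```

Job handed in at about 21 s of the 61 s allowed: the cover stands upright on the mat, and the carrier balances by itself on the crown within about 2° of level, mirror end toward the scale; the last picture shows the things around it still standing.

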